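Close the tiffin: slide its ring lid over the cap and raise the bail

TASK

Slide the teal ring lid (without lifting it off) from the top of the pink snack box across onto the tiffin's raised steel cap, so that it goes down round the cap and lies fully home, flat on the tiffin's shoulder. Then swing the tiffin's folded carrying bail upright and leave it standing straight up. Leave the tumbler, the bowl, the jar and the spoon where they are.

Things in the scene. Friction and masses are not known exactly. Their poses are not given: they have to be found in the camera images.
- lid: Hard silicone lid: a flat teal ring, 120 mm outside diameter, 80 mm bore, 26 mm high, about 0.16 kg. It starts lying flat on the snack box. Origin: centre of its underside; z up along the ring's axis.
- tiffin: Round two-tier steel tiffin, standing immovably on a rubber mat. Body 120 mm in diameter up to a flat shoulder 85 mm above the table; a raised solid cap, 74 mm in diameter with a 4 mm chamfer round its top, stands from the shoulder up to 109 mm. Origin: centre of its underside, on the axis. Its +y side faces the snack box, the folded bail lies out over its -y side; z up. Two pivots stick out 71 mm to its +x and -x sides, 70 mm above the table.
- cap_top (a point): Centre of the top of the tiffin's cap, 109 mm above the table. The lid fits over this cap with 3 mm clearance all round; axes as the tiffin's.
- shoulder (a point): Centre of the tiffin's shoulder, 85 mm above the table, on the axis; the underside of the lid rests at this height when fully home.
- snack_box: Pink plastic snack box that does not move, 170 mm (its x) by 150 mm (its y) and 111 mm high, flat on top, 2 mm higher than the tiffin's cap. Origin: centre of its underside; axes parallel to the tiffin's. Its side facing the tiffin lies 62 to 64 mm from the tiffin's axis, so the lid, 120 mm across, bridges from box to cap as it is slid and goes down only when centred on the cap; it may hang up aslant there, and a press of about 10 N on its raised side then sends it home.
- bail (a joint): Angle of the carrying bail (rad): 0 = lying level out over the tiffin's -y side, 1.57 = standing upright over the tiffin, up to 2.5 beyond. It starts at 0.25 to 0.6. The hinge is stiff and the bail stays where it is left; about 2 N at the crossbar moves it.
- bail_hinge (a point): Middle of the bail's hinge axis, 70 mm above the table on the tiffin's axis; the hinge axis runs along the tiffin's x.
- bail_bar (a point): Middle of the bail's straight crossbar (96 mm long, round steel wire 8 mm thick, parallel to the tiffin's x), 105 mm from the hinge axis. The bail's two arms run at 70 mm to each side of the middle, outside the lid.
- tumbler: Glass tumbler, 72 mm across, 110 mm high, loose; to be left alone. Origin: centre of its underside.
- katori: Small steel bowl, 96 mm across, 40 mm high, loose; to be left alone. Origin: centre of its underside.
- pickle_jar: Amber jar with yellow cap, 72 mm across, 95 mm high, loose; to be left alone. Origin: centre of its underside.
- spoon: Steel spoon 180 mm long lying flat, loose; to be left alone. Origin: on its underside, near the middle of its length.
There are look-alikes about, which are no part of the job. What is shaped like the tiffin but green or yellow is not meant. Several things have the shape of the lid; the one meant has the colours described above.

How it is judged:
On the way, in this order (a step that is already met when the one before it is completed fails the run):
1. The lid lies fully home round the cap, flat on the tiffin's shoulder (horizontal distance between lid and cap_top below 0.006 m and z of lid in the frame of shoulder between -0.004 and 0.004 m and angle between lid's own z axis and vertical below 0.06 rad), for 0.2 s.
2. The bail stands upright (value of joint bail between 1.4 and 1.75 rad), for 0.2 s.
At the end, for the whole second after the job is handed in: The lid rests flat on the tiffin's shoulder (within 6 mm of centre, 4 mm of height and 0.06 rad of level) and the bail stands upright (1.40 to 1.75 rad), both at rest (all of step 1 and all of step 2 and linear speed of lid below 0.02 m/s and velocity of joint bail between -0.05 and 0.05 rad/s); the robot touches nothing.
It fails at once if The lid is lifted more than 25 mm above the snack box's top instead of being slid (height (world z) of lid above 0.136 m).
It fails at once if The tumbler, bowl, jar or spoon is moved more than 30 mm (distance of any of tumbler, katori, pickle_jar, spoon from where it was at the start of the episode above 0.03 m).
It fails at once if The tumbler or jar is tipped (angle between any of tumbler, pickle_jar's own z axis and vertical above 0.4 rad).
It also fails if it takes over 64 s, if anything falls off the work surface, if the arm or the gripper's body presses on something with over 40 N, if the wrist force passes 120 N, or if a joint passes its speed limit or range.

ROBOT

A 6-joint arm with a two-finger parallel gripper is mounted at the origin on the work surface. World frame = base frame: x ahead of the robot, y to its left, z up, the work surface at z = 0. Lengths are in m, angles in rad, forces in N, time in s.
With the tool pointing down it reaches from about 0.375 to 0.825 m from the base axis. Payload 5.5 kg.
Tool frame: the origin (TCP) lies between the finger pads; the fingertips stand 17 mm ahead of it and the grasp point (between the pads) lies 2 mm behind it; z points along the fingers, y is the line along which they close (so a half turn about z gives the same grasp; the last joint's range is limited). The gripper opens to 85 mm and grips with 20 to 120 N. Pads are 22 mm wide; open, the fingers measure 114 mm over their backs; the gripper's body (76 mm by 85 mm) begins 54 mm behind the grasp point. The pads swing forward as they close: fully open they stand 13 mm farther back than shut.
Start: joints at [1.108, 0.314, -0.047, 1.21, 0, 1.571], TCP at [0.268, 0.537, 0.248] pointing down, gripper open.
Joint ranges: [-2.67, 2.67], [-0.69, 1.73], [-1.03, 1.25], [-2.08, 2.16], [-1.42, 1.45], [-3.14, 3.14]. Speed limits (rad/s): [2.39, 2.39, 3.01, 3.14, 3.14, 3.14].

INTERFACE

Orientations are given as a unit quaternion [x, y, z, w].
In Python, from station import get_obs, cams, ctrl gives the robot as it stands. The module is installed in compiled form; this text tells all that it offers.
- The arm moves only by the tool jog_arm, never from a script. Its argument "motion" is a list that holds one entry, the list of rows, each a list of 7 numbers: the turn, a rotation vector about the tool's x, y, z in degrees, then the shift along the tool's x, y, z in m, then the opening, from -1 (shut) to 1 (fully open). In form: [[[ax, ay, az, dx, dy, dz, claw], ...]]. A call has 1 to 5 rows; each row is the pose to reach, as a shift and turn from the pose commanded when the call began, along the tool's axes at that moment; what a row does not reach only later rows make up. A row lasts 1/10 s, in which the tool goes at most 50 mm and 8.59 degrees, less where a joint would pass 70% of its speed; a pose out of reach is approached as far as the arm can. A call with a gripper value outside its range is refused whole. The fingers move at their own pace and stop on an object; "force" is the grip in N (left out, the last holds). Time passes only in rows, so rows that repeat a pose let the fingers close. It gives the time, the measured TCP pose, the force, the opening and the grip force at its end, in the units of the state.
- get_obs(): the state, without advancing time (a new reading comes with each control period).
- cams.read_camera(name): name is "side" or "top" or "wrist"; returns the picture (420x560x3 uint8, red, green, blue); there is no depth.
- cams.camera_model(name): a dict with "mtx" (3x3 intrinsics, pixels), "D" ([k1, k2, p1, p2, k3] as OpenCV has them; the pictures are not rectified), "T" (4x4, takes a point from camera to world coordinates); the wrist camera has in their place "tool_from_camera" (4x4, takes a point from camera to tool coordinates, whose origin is the TCP and whose axes are the flange's). Camera axes: x right, y down, z forward; pixel columns grow to the right and rows downward; lengths in m; the calibration is good to about 2 mm. A picture is of the moment at which its call begins: read the wrist's pose just before it. camera_model takes no time and is no camera call.
- ctrl.sign_off(): hands the job in; it is judged then, once.
The state is a dict: "clock": time; "q": joint angles; "qd": joint speeds; "joint_torque": joint torques, N m; "tool_pos": TCP position; "tcp_rot": TCP orientation; "contact_force": force on the tool from outside, world axes, zero at the start; "wrist_torque": the same for the moment, N m; "width": opening from 0.0 (shut) to 1.0 (fully open); "finger_force": force on a finger pad.
Only numpy, scipy, OpenCV 4.12 (cv2) and the standard library are available. Lean on these libraries where they do the work, as an engineer would, in place of code of your own. Each camera call takes 0.05 s, during which the arm holds its last target. There are 200 camera calls.

## Working session

There is one attempt and no reset: what is moved stays moved. The work goes in short steps, Python scripts to look and compute and a tool call to move; the robot and the scene stay as the last step left them, time stands still between calls to the robot, and variables do not carry over. Pictures are saved under pics/ and viewed, at most 10 in all, crops included, and the job is handed in when it is done.

Besides the shell and the picture viewer there is one more tool, called after ">>>" as name(argument=value, ...), one argument or row to a line, values as JSON. jog_arm: Moves the arm, as the interface text tells. Its arguments: {"type":"object","properties":{"motion":{"type":"array"},"force":{"type":"number"}},"required":["motion"]}

```bash
mkdir -p pics
python3 - <<'E'
from station import get_obs,cams
import cv2,numpy as np
o=get_obs();print({k:np.round(v,3).tolist() for k,v in o.items()})
a=[cams.read_camera(n) for n in("top","side")]
for n,i in zip(("top","side"),a):
    cv2.imwrite(f"pics/{n}0.png",i[...,::-1])
    m=cams.camera_model(n);print(n,np.round(m["mtx"],1).tolist(),np.round(m["D"],3),np.round(m["T"],3).tolist())
m=cams.camera_model("wrist");print(np.round(m["tool_from_camera"],3).tolist())
E
```

```text
{'clock': 0.0, 'q': [1.108, 0.314, -0.048, 1.21, -0.0, 1.571], 'qd': [-0.001, 0.002, 0.001, 0.001, -0.001, 0.001], 'joint_torque': [-0.001, -53.959, 33.975, 0.019, -0.0, 0.0], 'tool_pos': [0.268, 0.536, 0.247], 'tcp_rot': [0.229, 0.973, -0.001, -0.0], 'contact_force': [0.267, -0.229, -0.578], 'wrist_torque': [-0.031, 0.001, 0.011], 'finger_force': 0.0, 'width': 0.999}
top [[380.4, 0.0, 276.7], [0.0, 380.4, 210.7], [0.0, 0.0, 1.0]] [-0.104  0.     0.     0.     0.   ] [[-0.005, -0.982, 0.187, 0.371], [-1.0, 0.008, 0.016, -0.009], [-0.017, -0.186, -0.982, 1.047], [0.0, 0.0, 0.0, 1.0]]
side [[468.9, 0.0, 281.2], [0.0, 468.9, 207.4], [0.0, 0.0, 1.0]] [0.033 0.    0.    0.    0.   ] [[0.775, -0.348, 0.528, -0.132], [-0.632, -0.417, 0.653, -0.813], [-0.007, -0.84, -0.543, 0.806], [0.0, 0.0, 0.0, 1.0]]
[[0.002, -0.958, -0.285, 0.072], [1.0, 0.001, 0.002, 0.001], [-0.001, -0.285, 0.958, -0.126], [0.0, 0.0, 0.0, 1.0]]
```

View pics/top0.png

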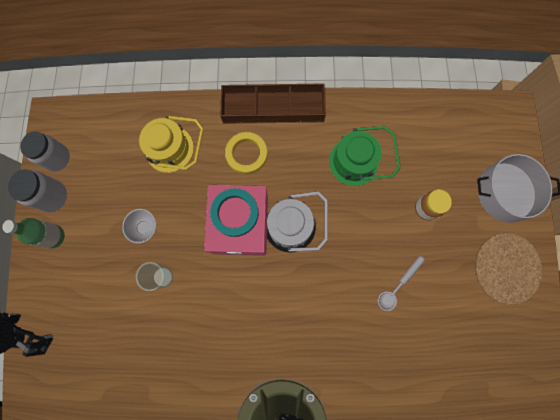

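View pics/side0.png

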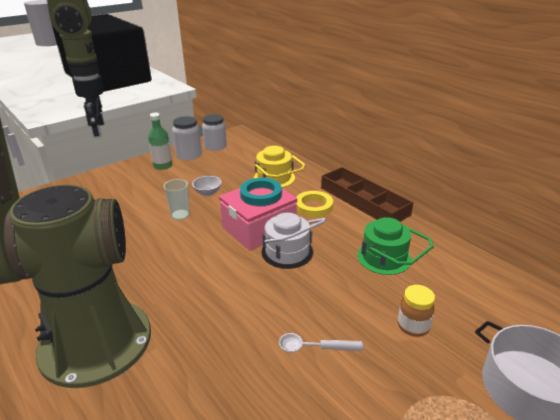

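The top view shows the teal lid at (234,212) on the pink box, the steel cap at about (291,221) and the bail crossbar at (324,222). The side view agrees: lid (261,191), cap (288,224).

```bash
cat > h.py <<'E'
from station import get_obs,cams
import cv2,numpy as np
from scipy.spatial.transform import Rotation as R
def pose():
    o=get_obs();T=np.eye(4);T[:3,:3]=R.from_quat(o["tcp_rot"]).as_matrix();T[:3,3]=o["tool_pos"];return T
def grab(n):
    P=pose();i=cams.read_camera(n);m=cams.camera_model(n)
    return i,m,(P@m["tool_from_camera"] if n=="wrist" else np.array(m["T"]))
def cast(px,z,m,T):
    u=cv2.undistortPoints(np.float64(px).reshape(-1,1,2),np.array(m["mtx"]),np.array(m["D"]))[:,0]
    d=np.c_[u,np.ones(len(u))]@T[:3,:3].T
    return T[:3,3]+d*((z-T[2,3])/d[:,2])[:,None]
def blob(i,h0,h1,s=90,v=40):
    hsv=cv2.cvtColor(i,cv2.COLOR_RGB2HSV);k=cv2.inRange(hsv,(h0,s,v),(h1,255,255))
    c,_=cv2.findContours(k,cv2.RETR_EXTERNAL,cv2.CHAIN_APPROX_NONE);return max(c,key=cv2.contourArea),k
def circ(P):
    A=np.c_[2*P[:,:2],np.ones(len(P))];s=np.linalg.lstsq(A,(P[:,:2]**2).sum(1),rcond=None)[0]
    return s[:2],np.sqrt(s[2]+s[0]**2+s[1]**2)
E
python3 - <<'E'
from h import *
for n in("top","side"):
    i,m,T=grab(n)
    c,k=blob(i,80,100)
    print(n,"lid",[ (np.round(a,4),round(b,4)) for a,b in [circ(cast(c[:,0],z,m,T)) for z in(.137,.124)]],cv2.boundingRect(c))
    c,k=blob(i,165,179,80);p=cv2.boundingRect(c);r=cv2.approxPolyDP(cv2.convexHull(c),5,True)[:,0]
    print("box",p,r.tolist(),np.round(cast(r,.111,m,T)[:,:2],3).tolist())
    q=dict(top=[(291,221),(324,222)],side=[(288,224),(290,243)])[n]
    print(np.round(cast(q[:1],.109,m,T),4))
    if n=="top":
        cv2.imwrite("pics/crop.png",cv2.resize(i[170:270,190:340,::-1],None,fx=5,fy=5,interpolation=cv2.INTER_CUBIC))
E
```

```text
top lid [(array([0.5418, 0.1107]), np.float64(0.0574)), (array([0.5443, 0.1124]), np.float64(0.0583))] (210, 189, 48, 47)
box (204, 185, 64, 70) [[265, 186], [265, 253], [204, 250], [208, 185]] [[0.613, 0.036], [0.443, 0.036], [0.451, 0.187], [0.617, 0.182]]
[[ 0.5225 -0.0293  0.109 ]]
side lid [(array([0.5289, 0.0962]), np.float64(0.0666)), (array([0.5417, 0.1139]), np.float64(0.0679))] (240, 177, 41, 28)
box (219, 189, 78, 61) [[296, 199], [295, 213], [252, 249], [223, 227], [219, 196], [283, 189]] [[0.603, 0.03], [0.555, -0.022], [0.373, -0.075], [0.37, 0.047], [0.446, 0.182], [0.61, 0.096]]
[[ 0.5089 -0.0474  0.109 ]]
```

View pics/crop.png

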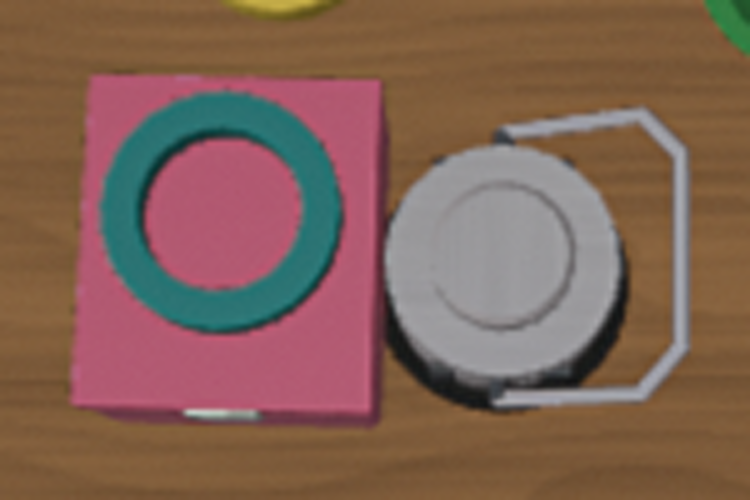

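The crop shows the cap circle centred at about (505,256), i.e. pixel (291,221), giving (0.5225, -0.029). The box edge lies at y=0.036, so the axis should be near y=-0.027, which agrees. The axes are about parallel to the world. Next I move over the scene for a wrist look.

>>> jog_arm(
  motion=[
    [[0,0,-26.5,-0.4535,-0.3226,-0.02,1],[0,0,-26.5,-0.4535,-0.3226,-0.02,1],[0,0,-26.5,-0.4535,-0.3226,-0.02,1],[0,0,-26.5,-0.4535,-0.3226,-0.02,1],[0,0,-26.5,-0.4535,-0.3226,-0.02,1]],
  ],
)

```text
clock: 0.7
tool_pos: [0.3836, 0.3192, 0.2571]
tcp_rot: [-0.001, 1.0, -0.0, 0.0]
contact_force: [0.9, 0.3, -1.2]
width: 1.004
finger_force: 0.0
```

>>> jog_arm(
  motion=[
    [[0,0,0,-0.147,-0.274,-0.013,0],[0,0,0,-0.147,-0.274,-0.013,0],[0,0,0,-0.147,-0.274,-0.013,0],[0,0,0,-0.147,-0.274,-0.013,0],[0,0,0,-0.147,-0.274,-0.013,0]],
  ],
)

```text
clock: 1.2
tool_pos: [0.5017, 0.0988, 0.2677]
tcp_rot: [0.0, 1.0, 0.0, 0.0]
contact_force: [1.0, 1.0, 0.2]
width: 0.497
finger_force: 0.0
```

>>> jog_arm(
  motion=[
    [[0,0,0,-0.022,-0.045,0,0],[0,0,0,-0.022,-0.045,0,0],[0,0,0,-0.022,-0.045,0,0]],
  ],
)

```text
clock: 1.5
tool_pos: [0.5233, 0.0547, 0.2672]
tcp_rot: [0.002, 1.0, 0.0, -0.0]
contact_force: [-0.1, 0.7, -0.6]
width: 0.503
finger_force: 0.0
```

Run:
```python
from h import *
print(pose()[:3].round(3).tolist())
i,m,T=grab("wrist");cv2.imwrite("pics/w1.png",i[...,::-1]);np.savez("w1.npz",i=i,T=T)
print(np.round(T[:3,3],3),m["mtx"][0][0])
c,k=blob(i,80,100)
for z in(.137,.124):print("lid",circ(cast(c[:,0],z,m,T)))
c,k=blob(i,165,179,80);r=cv2.approxPolyDP(cv2.convexHull(c),8,True)[:,0]
print(r.tolist(),cast(r,.111,m,T)[:,:2].round(4).tolist())
```

```text
[[-1.0, 0.003, -0.001, 0.523], [0.003, 1.0, 0.0, 0.055], [0.001, 0.0, -1.0, 0.267]]
[0.451 0.055 0.393] 350.7085963426614
lid (array([0.54256619, 0.11425831]), np.float64(0.05150649699882667))
lid (array([0.54720603, 0.11725271]), np.float64(0.05412070525113263))
[[259, 99], [445, 107], [415, 296], [256, 292]] [[0.446, 0.0427], [0.4509, 0.1893], [0.6185, 0.1837], [0.613, 0.0374]]
```

View pics/w1.png

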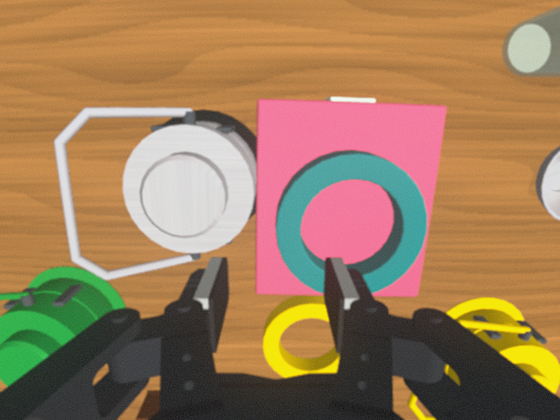

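The wrist view shows the cap ellipse at about (184,194), the shoulder disc at (190,188), the lid at about (351,222) partly hidden by a finger, and the box edge at column 257. The box yaw comes out near -1.9°. I'll refine the lid and cap from this stored picture.

```bash
cat >> h.py <<'E'
def cyl(px,zt,zb,m,T,it=10):
    """silhouette circle: far side seen at top edge, near side at bottom edge"""
    A=cast(px,zt,m,T);B=cast(px,zb,m,T);c,r=circ(A)
    for _ in range(it):
        d=(A[:,:2]-c)@(T[:2,3]-c)
        c,r=circ(np.where((d<0)[:,None],A,B))
    return c,r
def ell(mask_c):
    return cv2.fitEllipse(mask_c)
E
python3 - <<'E'
from h import *
d=np.load("w1.npz");i,T=d["i"],d["T"];m=cams.camera_model("wrist")
c,k=blob(i,80,100);p=cv2.convexHull(c)[:,0];q=c[:,0]
q=q[(q[:,1]<250)]
h=cv2.convexHull(q)[:,0]; 
hull=cv2.convexHull(q).astype(np.float32)
q=np.array([a for a in q if cv2.pointPolygonTest(hull,(float(a[0]),float(a[1])),True)<1.5 and a[1]<248])
print("lid wrist",cyl(q,.137,.111,m,T),len(q))
hsv=cv2.cvtColor(i,cv2.COLOR_RGB2HSV)
w=cv2.inRange(hsv,(0,0,120),(179,50,255));w[:,:110]=0;w[:,262:]=0;w[258:]=0;w[:118]=0
w=cv2.morphologyEx(w,cv2.MORPH_OPEN,np.ones((15,15)))
c,_=cv2.findContours(w,0,1);c=max(c,key=cv2.contourArea)
print("shoulder",circ(cast(cv2.convexHull(c)[:,0],.085,m,T)),cv2.boundingRect(c))
g=cv2.GaussianBlur(cv2.cvtColor(i,cv2.COLOR_RGB2GRAY),(3,3),0)
e=cv2.Canny(g,15,45);ys,xs=np.nonzero(e)
rr=np.hypot((xs-184)/44,(ys-194)/42);s=(rr<1.1)&(rr>.85)
P=np.c_[xs,ys][s]
for z in(.109,.105):print("cap",z,len(P),circ(cast(P,z,m,T)))
i,m,T=grab("top");c,_=blob(i,80,100);h=cv2.convexHull(c)[:,0];print("lid top",cyl(h,.137,.111,m,T))
E
```

```text
lid wrist (array([0.54652819, 0.1163704 ]), np.float64(0.05883288574510267)) 252
shoulder (array([ 0.52363004, -0.02210866]), np.float64(0.06179118461472651)) (123, 122, 133, 131)
cap 0.109 612 (array([ 0.52391392, -0.02214226]), np.float64(0.03605639331056889))
cap 0.105 612 (array([ 0.52493829, -0.02323194]), np.float64(0.03656399249244947))Traceback (most recent call last):
  File "<stdin>", line 19, in <module>
  File "h.py", line 15, in blob
    c,_=cv2.findContours(k,cv2.RETR_EXTERNAL,cv2.CHAIN_APPROX_NONE);return max(c,key=cv2.contourArea),k
                                                                           ~~~^^^^^^^^^^^^^^^^^^^^^^^
ValueError: max() iterable argument is empty
```

Shoulder and cap fits agree: tiffin axis at (0.524, -0.0225), 62.5 mm from the box edge as specified. The lid is at (0.546, 0.116). Next I straddle the lid's +y wall.

>>> jog_arm(
  motion=[
    [[0,0,0,-0.012,0.05,0,0],[0,0,0,-0.023,0.1,0.01,0],[0,0,0,-0.023,0.111,0.04,0],[0,0,0,-0.023,0.111,0.07,0],[0,0,0,-0.023,0.111,0.09,0]],
  ],
)

```text
clock: 2.1
tool_pos: [0.5442, 0.1693, 0.1754]
tcp_rot: [-0.002, 1.0, -0.0, -0.001]
contact_force: [0.6, 0.1, -0.2]
width: 0.503
finger_force: 0.0
```

Run:
```python
from h import *
print(pose()[:3].round(4).tolist())
i,m,T=grab("wrist");cv2.imwrite("pics/w2.png",i[...,::-1])
```

```text
[[-1.0, -0.0044, -0.0023, 0.5442], [-0.0044, 1.0, -0.0005, 0.1693], [0.0023, -0.0005, -1.0, 0.1754]]
```

View pics/w2.png

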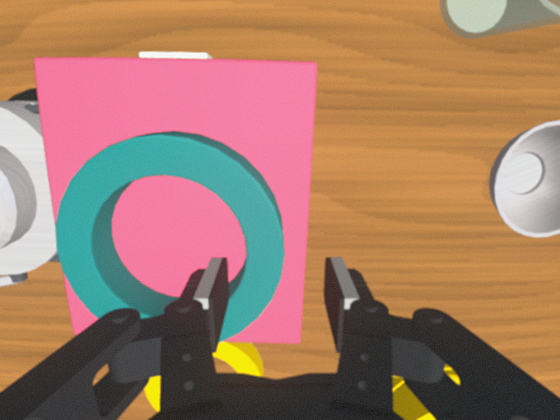

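The wrist view shows the lid's right outer edge at about column 284, near the middle between the fingers (218 and 335), so the lid centre is nearer y=0.111 than 0.116. I'll refit the lid and box edge.

Run:
```python
from h import *
i,m,T=grab("wrist");print(np.round(m["mtx"],1).tolist(),np.round(m["D"],3),T[:3,3].round(4))
c,k=blob(i,80,100);q=c[:,0];hull=cv2.convexHull(q[q[:,1]<250]).astype(np.float32)
q=np.array([a for a in q if a[1]<248 and cv2.pointPolygonTest(hull,(float(a[0]),float(a[1])),True)<1.5])
print("lid",cyl(q,.137,.111,m,T),len(q))
c,_=blob(i,165,179,80);r=cv2.approxPolyDP(cv2.convexHull(c),8,True)[:,0]
print(r.tolist(),cast(r,.111,m,T)[:,:2].round(4).tolist())
i,m,T=grab("top");c,_=blob(i,80,100)
q=cv2.convexHull(c)[:,0];print("top",cyl(q,.137,.111,m,T))
d=np.load("w1.npz");i,T=d["i"],d["T"];m=cams.camera_model("wrist")
c,k=blob(i,80,100);q=c[:,0];q=q[q[:,1]<248];print(q.min(0),q.max(0),cast([(276,222),(428,222),(351,152)],.137,m,T).round(4).tolist())
```

```text
[[350.7, 0.0, 275.9], [0.0, 350.7, 209.6], [0.0, 0.0, 1.0]] [-0.07  0.    0.    0.    0.  ] [0.4712 0.1687 0.2989]
lid (array([0.54432083, 0.11227104]), np.float64(0.05961450570533812)) 332
[[35, 61], [318, 67], [300, 348], [228, 345], [54, 225]] [[0.4462, 0.0433], [0.4509, 0.1898], [0.6181, 0.1849], [0.6161, 0.1389], [0.5361, 0.0397]]
top (array([0.54338777, 0.11158405]), np.float64(0.05728556561164724))
[277 153] [425 247] [[0.5373, 0.0556, 0.137], [0.5377, 0.1744, 0.137], [0.4836, 0.1105, 0.137]]
```

>>> jog_arm(
  motion=[
    [[0,0,0,0,-0.007,0.01,0],[0,0,0,0,-0.007,0.03,0],[0,0,0,0,-0.007,0.043,0],[0,0,0,0,-0.007,0.043,0]],
  ],
)

```text
clock: 2.65
tool_pos: [0.5452, 0.1592, 0.1333]
tcp_rot: [0.0, 1.0, -0.0, -0.001]
contact_force: [0.5, -0.7, 0.4]
width: 0.499
finger_force: 0.0
```

>>> jog_arm(
  motion=[
    [[0,0,0,0,0,0,-0.8],[0,0,0,0,0,0,-0.8],[0,0,0,0,0,0,-0.8],[0,0,0,0,0,0,-0.8],[0,0,0,0,0,0,-0.8]],
  ],
  force=30,
)

```text
clock: 3.15
tool_pos: [0.5469, 0.16, 0.1356]
tcp_rot: [0.0, 1.0, 0.0, 0.001]
contact_force: [-0.7, 0.6, 6.3]
width: 0.235
finger_force: 33.8
```

>>> jog_arm(
  motion=[
    [[0,0,0,0.003,-0.015,-0.001,-0.8],[0,0,0,0.007,-0.035,-0.001,-0.8],[0,0,0,0.011,-0.06,-0.001,-0.8],[0,0,0,0.015,-0.085,-0.001,-0.8],[0,0,0,0.017,-0.1,-0.001,-0.8]],
  ],
)

```text
clock: 3.65
tool_pos: [0.5285, 0.0582, 0.1356]
tcp_rot: [0.001, 1.0, 0.0, -0.0]
contact_force: [0.3, 1.9, 0.1]
width: 0.235
finger_force: 33.3
```

Run:
```python
from h import *
for n in range(4):
    i,m,T=grab("wrist");print(pose()[:3,3].round(4),get_obs()["contact_force"])
cv2.imwrite("pics/w3.png",i[...,::-1])
c,k=blob(i,80,100);q=c[:,0];hull=cv2.convexHull(q[q[:,1]<250]).astype(np.float32)
q=np.array([a for a in q if a[1]<248 and cv2.pointPolygonTest(hull,(float(a[0]),float(a[1])),True)<1.5])
print("lid",cyl(q,.138,.112,m,T),len(q))
```

```text
[0.5283 0.0563 0.1356] [-1.33084205 -4.01461403  1.78976822]
[0.5286 0.0575 0.1356] [-0.17652281 -2.38666918  0.05860427]
[0.5289 0.0585 0.1356] [-0.67887195 -1.59165465  0.70617872]
[0.5291 0.0591 0.1356] [ 1.04051148 -2.43792611  1.5432501 ]
lid (array([0.54134966, 0.00263737]), np.float64(0.07075042544964885)) 343
```

View pics/w3.png

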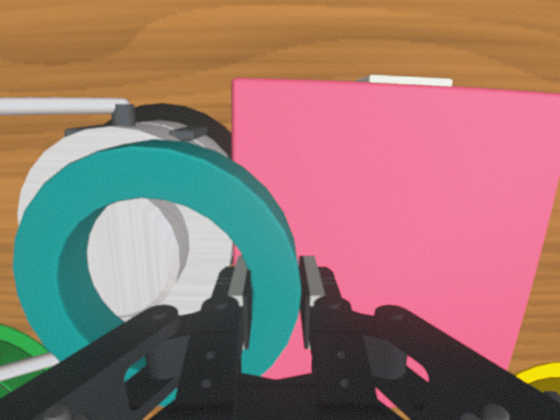

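The wrist view shows the lid held by its right wall (fingers at columns 240 and 310) over the cap, left edge at column 15. The circle fit has a poor radius, so I check points by hand.

Run:
```python
from h import *
i,m,T=grab("wrist");print(T[:3].round(4).tolist())
for z in(.138,.130): print(cast([(15,262),(300,280),(155,141)],z,m,T).round(4).tolist())
print("cap edge,box edge",cast([(88,255),(188,245)],.109,m,T).round(4).tolist(),cast([(233,80),(233,225)],.111,m,T).round(4).tolist())
c,k=blob(i,80,100);q=c[:,0];e=q[q[:,1]<300]
for y in (150,180,210,240,262,280):
    r=np.nonzero(k[y])[0];print(y,r.min(),r.max(),end="; ")
```

```text
[[-0.0002, 0.9582, 0.2859, 0.4569], [1.0, 0.0001, 0.0004, 0.0598], [0.0004, 0.2859, -0.9582, 0.2615]]
[[0.5158, -0.0453, 0.138], [0.5226, 0.0693, 0.138], [0.4687, 0.0174, 0.138]]
[[0.5196, -0.0521, 0.13], [0.5268, 0.0699, 0.13], [0.4694, 0.0146, 0.13]]
cap edge,box edge [[0.5253, -0.0309, 0.109], [0.5198, 0.0185, 0.109]] [[0.4468, 0.0423, 0.111], [0.5091, 0.0403, 0.111]]
150 103 211; 180 49 255; 210 25 280; 240 15 292; 262 13 296; 280 15 300;
```

>>> jog_arm(
  motion=[
    [[0,0,0,0.003,-0.016,0,-0.8],[0,0,0,0.005,-0.032,0,-0.8],[0,0,0,0.005,-0.032,0,-0.8],[0,0,0,0.005,-0.032,0,-0.8]],
  ],
)

```text
clock: 4.3
tool_pos: [0.5237, 0.0277, 0.1351]
tcp_rot: [0.0, 1.0, 0.0, -0.001]
contact_force: [-1.0, -0.3, -2.8]
width: 0.232
finger_force: 33.0
```

Run:
```python
from h import *
i,m,T=grab("wrist");i,m,T=grab("wrist");o=get_obs();print(o["tool_pos"],o["contact_force"],o["wrist_torque"])
cv2.imwrite("pics/w4.png",i[...,::-1])
```

```text
[0.52381346 0.02792587 0.13520779] [-0.0393315  -0.30290299 -1.30540316] [-0.10907802  0.13776055  0.06989843]
```

View pics/w4.png

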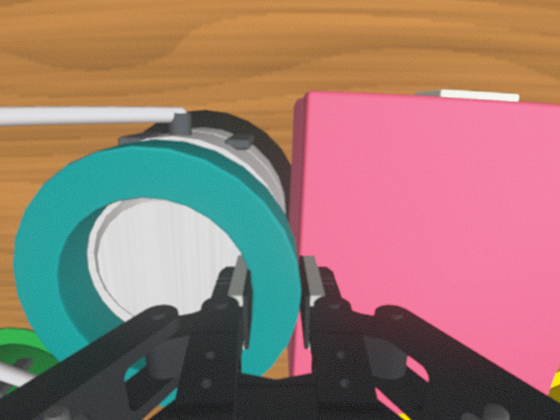

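The wrist view shows the cap filling the bore (left gap at columns 88–100), with the lid just clear of the box edge at column 300. I lower a little, then release.

>>> jog_arm(
  motion=[
    [[0,0,0,0,0,0.002,-0.8],[0,0,0,0,0,0.004,-0.8],[0,0,0,0,0,0.005,-0.8]],
  ],
)

```text
clock: 4.7
tool_pos: [0.5243, 0.0276, 0.1304]
tcp_rot: [0.0, 1.0, -0.0, 0.0]
contact_force: [-1.4, -2.6, -0.5]
width: 0.235
finger_force: 33.2
```

>>> jog_arm(
  motion=[
    [[0,0,0,0,0,0.002,-0.8],[0,0,0,0,0,0.002,-0.8]],
  ],
)

```text
clock: 4.9
tool_pos: [0.5244, 0.0275, 0.1284]
tcp_rot: [0.0, 1.0, -0.0, 0.0]
contact_force: [1.5, -3.9, -2.1]
width: 0.238
finger_force: 32.8
```

>>> jog_arm(
  motion=[
    [[0,0,0,0,0,0,-0.3],[0,0,0,0,0,0,-0.1],[0,0,0,0,0,-0.01,-0.1],[0,0,0,0,0,-0.05,-0.1],[0,0,0,0,0,-0.07,-0.1]],
  ],
)

```text
clock: 5.4
tool_pos: [0.5251, 0.0282, 0.2017]
tcp_rot: [0.0, 1.0, 0.0, 0.001]
contact_force: [0.1, 0.3, 0.8]
width: 0.45
finger_force: 0.0
```

Run:
```python
from h import *
i,m,T=grab("wrist");o=get_obs();print(o["tool_pos"],o["contact_force"])
i2,m2,T2=grab("side");a=cv2.resize(i2[170:270,200:350],(390,260),interpolation=cv2.INTER_CUBIC)
b=cv2.resize(i,(400,300));v=np.zeros((300,790,3),np.uint8);v[:,:400]=b;v[:260,400:]=a
cv2.imwrite("pics/w5.png",v[...,::-1])
```

```text
[0.52672449 0.02826082 0.20453047] [ 1.04268041 -0.33045771  2.02991616]
```

View pics/w5.png

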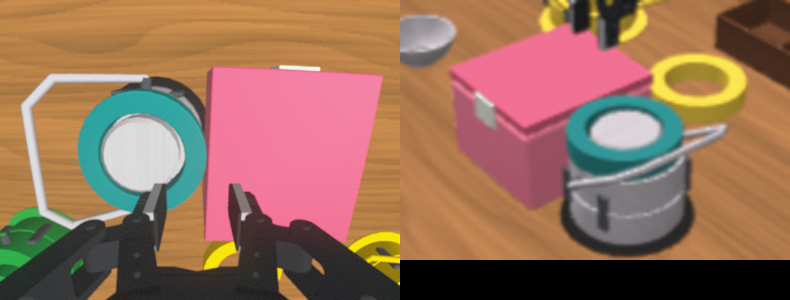

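The composite shows the lid round the cap (side view crop, around (625,130)), apparently level. I press it with shut fingertips on the +y side to verify; contact should come at TCP z≈0.128.

>>> jog_arm(
  motion=[
    [[0,0,0,0.002,0,0,-1],[0,0,0,0.002,0,0.03,-1],[0,0,0,0.002,0,0.06,-1],[0,0,0,0.002,0,0.07,-1],[0,0,0,0.002,0,0.07,-1]],
  ],
)

```text
clock: 6.0
tool_pos: [0.5205, 0.0278, 0.1283]
tcp_rot: [0.0, 1.0, 0.0, -0.001]
contact_force: [0.2, -0.3, 0.1]
width: -0.005
finger_force: 0.0
```

>>> jog_arm(
  motion=[
    [[0,0,0,0,0,0.001,-1],[0,0,0,0,0,0.002,-1],[0,0,0,0,0,0.003,-1]],
  ],
)

```text
clock: 6.3
tool_pos: [0.5212, 0.0279, 0.1279]
tcp_rot: [0.0, 1.0, 0.0, -0.0]
contact_force: [-13.7, -0.9, 35.3]
width: -0.0
finger_force: 17.6
```

Contact on the +y side came at exactly the home height. Next I check the -y side.

>>> jog_arm(
  motion=[
    [[0,0,0,0,0,-0.02,-1],[0,0,0,0,-0.05,-0.022,-1],[0,0,0,-0.003,-0.1,-0.022,-1],[0,0,0,-0.003,-0.1,-0.01,-1],[0,0,0,-0.003,-0.1,-0.003,-1]],
  ],
)

```text
clock: 6.8
tool_pos: [0.5244, -0.0732, 0.1277]
tcp_rot: [0.001, 1.0, 0.0, -0.001]
contact_force: [-7.8, -6.2, 85.6]
width: 0.003
finger_force: 50.4
```

>>> jog_arm(
  motion=[
    [[0,0,0,0,0,0.001,-1],[0,0,0,0,0,0.001,-1]],
  ],
)

```text
clock: 7.0
tool_pos: [0.5245, -0.0729, 0.128]
tcp_rot: [0.0, 1.0, -0.002, -0.001]
contact_force: [-4.5, -6.6, 10.0]
width: 0.003
finger_force: 5.1
```

Both sides contact at the home height, so the lid is fully seated. I retreat and measure the bail.

>>> jog_arm(
  motion=[
    [[0,0,0,0,0,-0.03,-0.3],[0,0,0,0,-0.01,-0.07,-0.3],[0,0,0,0,-0.03,-0.1,-0.3],[0,0,0,0.02,-0.03,-0.12,-0.3],[0,0,0,0.02,-0.03,-0.12,-0.3]],
  ],
)

```text
clock: 7.5
tool_pos: [0.5049, -0.1013, 0.2498]
tcp_rot: [-0.0, 1.0, -0.0, 0.001]
contact_force: [-0.2, -0.5, -0.5]
width: 0.352
finger_force: 0.0
```

Run:
```python
from h import *
i,m,T=grab("wrist");i,m,T=grab("wrist");o=get_obs();print(o["tool_pos"],o["contact_force"])
np.savez("w6.npz",i=i,T=T);cv2.imwrite("pics/w6.png",i[...,::-1])
```

```text
[ 0.50504326 -0.1011082   0.24704107] [-0.6211641  -0.36645113 -0.55026388]
```

View pics/w6.png

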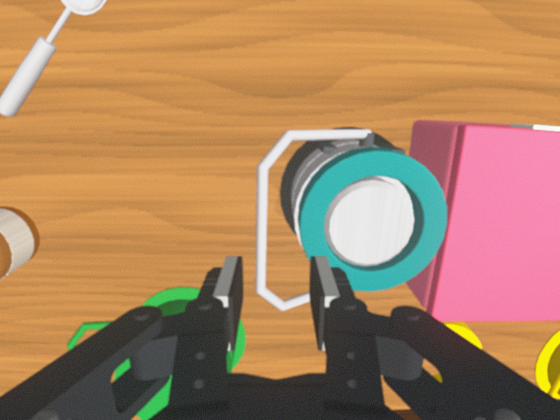

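The wrist view shows the crossbar from (264,168) to (262,290), and the lid seated around (373,220). I solve the bar position on its 105 mm circle.

Run:
```python
from h import *
d=np.load("w6.npz");T=d["T"];m=cams.camera_model("wrist")
for t in np.arange(.3,.71,.05):
    z=.07+.105*np.sin(t);p=cast([(264,168),(262.5,229),(262,290)],z,m,T);print(round(t,2),round(z,4),p[:,:2].round(4).tolist(),"want y",round(-.0225-.105*np.cos(t),4),"len",np.linalg.norm(p[0]-p[2]).round(4))
```

```text
0.3 0.101 [[0.4805, -0.1097], [0.5314, -0.1113], [0.5882, -0.1123]] want y -0.1228 len 0.1077
0.35 0.106 [[0.4797, -0.1095], [0.5296, -0.1111], [0.5853, -0.1121]] want y -0.1211 len 0.1057
0.4 0.1109 [[0.4788, -0.1094], [0.5278, -0.1109], [0.5826, -0.1119]] want y -0.1192 len 0.1038
0.45 0.1157 [[0.478, -0.1092], [0.5261, -0.1107], [0.5798, -0.1117]] want y -0.117 len 0.1019
0.5 0.1203 [[0.4772, -0.1091], [0.5244, -0.1106], [0.5772, -0.1115]] want y -0.1146 len 0.1
0.55 0.1249 [[0.4764, -0.1089], [0.5228, -0.1104], [0.5746, -0.1113]] want y -0.112 len 0.0983
0.6 0.1293 [[0.4756, -0.1088], [0.5212, -0.1102], [0.5721, -0.1111]] want y -0.1092 len 0.0965
0.65 0.1335 [[0.4749, -0.1086], [0.5196, -0.1101], [0.5697, -0.1109]] want y -0.1061 len 0.0948
0.7 0.1376 [[0.4741, -0.1085], [0.5182, -0.1099], [0.5673, -0.1107]] want y -0.1028 len 0.0932
```

Solution: θ≈0.58 with the bar at (0.522, -0.1105, 0.1275), its length about 97 mm as specified. I straddle it, yawed 1.9°, with a narrow opening so the inner finger stays clear of the lid.

>>> jog_arm(
  motion=[
    [[0,0,1.9,-0.017,-0.0095,0.03,-0.5],[0,0,1.9,-0.017,-0.0095,0.065,-0.5],[0,0,1.9,-0.017,-0.0095,0.095,-0.5],[0,0,1.9,-0.017,-0.0095,0.117,-0.5],[0,0,1.9,-0.017,-0.0095,0.117,-0.5]],
  ],
)

```text
clock: 8.1
tool_pos: [0.5187, -0.11, 0.1255]
tcp_rot: [0.016, 1.0, 0.001, -0.004]
contact_force: [0.2, 0.8, -0.5]
width: 0.25
finger_force: 0.0
```

>>> jog_arm(
  motion=[
    [[0,0,0,0,0,0,-1],[0,0,0,0,0,0,-1],[0,0,0,0,0,0,-1],[0,0,0,0,0,0,-1]],
  ],
  force=20,
)

```text
clock: 8.5
tool_pos: [0.5211, -0.1111, 0.1306]
tcp_rot: [0.017, 1.0, 0.001, -0.001]
contact_force: [-5.6, 2.2, -3.7]
width: 0.078
finger_force: 19.9
```

>>> jog_arm(
  motion=[
    [[0,0,0,0,0.006,-0.0085,-1],[0,0,0,0,0.013,-0.0163,-1],[0,0,0,0,0.021,-0.0235,-1],[0,0,0,0,0.0293,-0.0297,-1],[0,0,0,0,0.0385,-0.035,-1]],
  ],
)

```text
clock: 9.0
tool_pos: [0.5222, -0.0721, 0.1659]
tcp_rot: [0.017, 1.0, 0.0, -0.001]
contact_force: [-4.3, 1.6, -8.9]
width: 0.082
finger_force: 19.2
```

>>> jog_arm(
  motion=[
    [[0,0,0,0,0.0093,-0.0046,-1],[0,0,0,0,0.0195,-0.0082,-1],[0,0,0,0,0.0294,-0.0106,-1],[0,0,0,0,0.0395,-0.012,-1],[0,0,0,0,0.0493,-0.0125,-1]],
  ],
)

```text
clock: 9.5
tool_pos: [0.5237, -0.0238, 0.1785]
tcp_rot: [0.017, 1.0, -0.001, -0.001]
contact_force: [-7.3, -1.2, -4.1]
width: 0.079
finger_force: 19.7
```

>>> jog_arm(
  motion=[
    [[0,0,0,0,0,0,-1],[0,0,0,0,0,0,-1]],
  ],
)

```text
clock: 9.7
tool_pos: [0.5237, -0.0231, 0.1785]
tcp_rot: [0.016, 1.0, 0.0, -0.001]
contact_force: [-7.1, 0.6, -3.7]
width: 0.083
finger_force: 19.6
```

Run:
```python
from h import *
i2,m2,T2=grab("side");a=cv2.resize(i2[120:270,200:350],(450,450),interpolation=cv2.INTER_CUBIC)
cv2.imwrite("pics/s7.png",a[...,::-1]);o=get_obs();print(o["tool_pos"],o["contact_force"],o["width"])
```

```text
[ 0.52371856 -0.02314792  0.17849796] [-8.43030464  0.67289926 -4.15566872] 0.08360665939913922
```

View pics/s7.png

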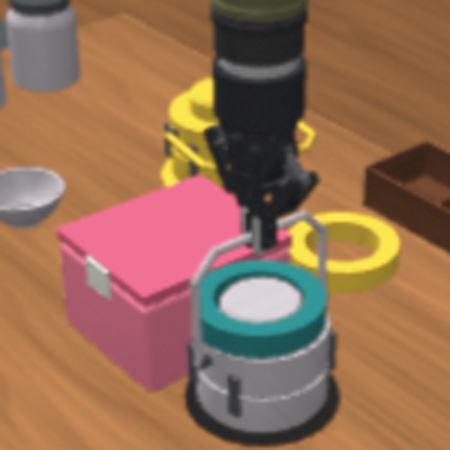

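The side crop shows the bail gripped upright over the tiffin (crossbar near (265,235)), with the lid level on the shoulder below it. I release and withdraw straight up.

>>> jog_arm(
  motion=[
    [[0,0,0,0,0,0,-0.6],[0,0,0,0,0,0,-0.3],[0,0,0,0,0,0,-0.3],[0,0,0,0,0,-0.02,-0.3],[0,0,0,0,0,-0.05,-0.3]],
  ],
)

```text
clock: 10.25
tool_pos: [0.5246, -0.0239, 0.2278]
tcp_rot: [0.017, 1.0, -0.0, -0.001]
contact_force: [0.5, -0.2, 0.1]
width: 0.351
finger_force: 0.0
```

>>> jog_arm(
  motion=[
    [[0,0,0,0,0,-0.04,-0.3],[0,0,0,0,0,-0.04,-0.3],[0,0,0,0,0,-0.04,-0.3],[0,0,0,0,0,-0.04,-0.3]],
  ],
)

```text
clock: 10.65
tool_pos: [0.525, -0.024, 0.2676]
tcp_rot: [0.017, 1.0, -0.0, -0.0]
contact_force: [-0.4, 0.1, 1.3]
width: 0.35
finger_force: 0.0
```

Run:
```python
from h import *
i,m,T=grab("wrist")
# bail bar crosses teal ring: non-teal bright columns between its edges; check the bar ends beyond the ring
o=get_obs();print(o["tool_pos"],o["contact_force"])
c,k=blob(i,80,100);h=cv2.convexHull(c);x,y,w,hh=cv2.boundingRect(h);print(x,y,w,hh)
for r in range(max(y-30,0),y+30,6):
    g=cv2.cvtColor(i,cv2.COLOR_RGB2HSV)[r];s=np.nonzero((g[:,1]<50)&(g[:,2]>110)&(np.arange(560)>x)&(np.arange(560)<x+w))[0]
    if len(s):print(r,s.min(),s.max(),cast([(s.mean(),r)],.175,m,T)[0,:2].round(4))
```

```text
[ 0.52461105 -0.0239459   0.26712606] [-0.16099486 -0.5572269   0.11526582]
283 122 66 138
128 309 309 [ 0.4666 -0.0011]
146 332 332 [0.478  0.0131]
```

The bail bar splits the lid's mask at about column 280, directly under the camera (y≈-0.023), so it stands upright. Handing in.

```bash
python3 -c "
from station import ctrl
print(ctrl.sign_off())"
```

```text
the job is handed in; nothing more can be done
None
```

The lid was slid onto the cap and lies flat on the tiffin's shoulder, the bail stands upright (about 1.57 rad), and the job was handed in with the arm clear at about 10.7 s; the hand-in returned no verdict, and one press on the lid spiked to about 86 N at the wrist (limit 120 N).

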